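# Release and push in the pull-out parts carriage

## Task

The parts carriage of the assembly bench has been pulled out towards the robot and its slide is locked. Press its release lever down and, keeping it down, push the carriage away from the robot to free it, then push it gently until it is fully home and let go. The blue housing riding on it must stay standing on its block, and the other things on the bench must be left alone.

Things in the scene. Friction and masses are not known exactly. Their poses are not given: they have to be found in the camera images.
- station: Fixed bed of the pull-out: two aluminium rails 260 long, 30 wide, 48 high, 330 over their outsides, black end caps towards the robot. Origin on the table, midway between the rails, exactly below the face of the carriage's front plate when the carriage is home. x = level direction in which the carriage retracts (away from the robot), z up. Place and yaw vary.
- carriage (a joint): Extension of the carriage out of the bed, in m: 0 fully home (end stop), 0.132 fully out. Retracting moves it along the station's +x. It starts at about 0.12 to 0.13; the lock stops it from retracting below about 0.117. About 3.5 N friction plus light damping, no spring; it stays where it is left.
- front_plate (a point): Moves with the carriage. Centre of the robot-side face of its upright aluminium front plate, 270 wide, from 64 to 125 above the table; point 94 above the table. Push on this face to push the carriage in. The lever comes out under it. The upper deck begins 30 behind the face, underside 201 above the table; it carries a chipboard block and two small blue bins.
- pull_bar (a point): Moves with the carriage. Middle of its black level pull bar, 22 in diameter, 266 long, axis 206 above the table and 31 to the robot side of the front plate's face, held by arms 125 either side. It stands over the lever paddle, so an upright gripper has no room: fingers must come in below it, tilted about 30 to 45 degrees, pointing down and away from the robot.
- paddle_top (a point): Moves with the lever. Centre of the top of the lever's flat steel paddle, 90 wide across the carriage and 45 deep (from 47 to 2 on the robot side of the front plate's face), 75 above the table at rest. z is the paddle's upward normal. Press it down: it frees the lock at about 6 to 7 mm and bottoms at about 12 mm.
- lever (a joint): Release lever angle, rad: 0 at rest, grows as the paddle goes down, stop at 0.17. Pivot 50 behind the front plate's face, 56 above the table. Spring return: about 3 N on the paddle at first, 6 N when freed, 9 N at the stop. Free above about 0.09; hold it down for the first 25 mm or so of retraction, then it no longer matters. Pushing the carriage before the lever is down binds the lock.
- housing: Loose blue painted motor housing, round, 72 in diameter at the foot, 90 high, 0.25 to 0.5 kg, standing on the chipboard block (85 x 110, top 241 above the table) on the carriage's upper deck. Origin at the centre of its foot, z up its axis.
- parts_bin: Bystander: loose open blue picking bin 160 x 100 x 75 on the table to the left or right of the station. Origin at the centre of its underside.
- board_block: Bystander: loose chipboard block 120 x 90 x 44 on the table, on the side of the station away from the blue bin. Origin at the centre of its underside.
Not all that is in view belongs to the job. There is more than one size of the housing; the one meant has the size given above.

How it is judged:
On the way:
1. the release lever is pressed down (over 0.07 rad) while the carriage is still out (over 0.10 m) (value of joint lever above 0.07 rad and value of joint carriage above 0.1 m), for 0.05 s.
At the end, for the whole second after the job is handed in: The carriage is home (within 8 mm of its end stop), the lever is let go and has sprung back up (under 0.04 rad), and the housing stands upright (within 0.15 rad) and at rest on its block on the carriage (value of joint carriage below 0.008 m and value of joint lever below 0.04 rad and angle between housing's own z axis and vertical below 0.15 rad and height (world z) of housing above 0.232 m and linear speed of housing below 0.02 m/s); the robot touches nothing.
It fails at once if the housing is tipped over (more than 0.4 rad) or knocked off its block (angle between housing's own z axis and vertical above 0.4 rad or height (world z) of housing below 0.22 m).
It fails at once if the carriage is slammed in (faster than 0.4 m/s) (velocity of joint carriage below -0.4 m/s).
It fails at once if a bystander is shifted by more than 30 mm (distance of any of parts_bin, board_block from where it was at the start of the episode above 0.03 m).
It also fails if it takes over 32 s, if anything falls off the work surface, if the arm or the gripper's body presses on something with over 40 N, if the wrist force passes 120 N, or if a joint passes its speed limit or range.

## Robot

A 6-joint arm with a two-finger parallel gripper is mounted at the origin on the work surface. World frame = base frame: x ahead of the robot, y to its left, z up, the work surface at z = 0. Lengths are in m, angles in rad, forces in N, time in s.
With the tool pointing down it reaches from about 0.25 to 0.775 m from the base axis. Payload 4 kg.
Tool frame: the origin (TCP) lies between the finger pads; the fingertips stand 14 mm ahead of it and the grasp point (between the pads) lies 5 mm behind it (bot.nose_length is the distance from the TCP to the fingertips, in m); z points along the fingers, y is the direction in which the jaws open and shut (so a half turn about z gives the same grasp; the last joint's range is limited). The gripper opens to 94 mm and grips with 3 to 60 N. Pads are 16 mm wide; open, the fingers measure 119 mm over their backs; the gripper's body (75 mm by 177 mm) begins 78 mm behind the grasp point.
Start: joints at [1.01, 0.087, 1.371, -0, 1.684, -0.103], TCP at [0.243, 0.493, 0.22] pointing down, gripper open.
Joint ranges: [-3.1, 3.1], [-0.76, 2.03], [0.27, 2.55], [-1.08, 4.22], [0.17, 2.65], [-2.57, 2.57]. Speed limits (rad/s): [2.79, 2.79, 3.14, 3.14, 3.14, 3.14].

## Interface

Orientations are given as a rotation vector (axis times angle).
In Python, from rig import bot, viewer gives the robot as it stands. The module is installed in compiled form; this text tells all that it offers.
- The arm moves only by the tool play_rows, never from a script. Its argument "steps" is a list of rows, each a list of 2 entries, a list of its own where there are three numbers: the shift along the world's x, y, z normalised to -1 to 1, where 1 is 0.75 m, then the turn, a rotation vector about the world's x, y, z normalised to -1 to 1, where 1 is pi rad. In form: [[[tx, ty, tz], [wx, wy, wz]], ...]. A call has 1 to 20 rows; each row is the pose to reach, as a shift and turn from the pose commanded when the call began, turning the shorter way round; what a row does not reach only later rows make up. A row lasts 1/10 s, in which the tool goes at most 50 mm and 8.59 degrees, less where a joint would pass 70% of its speed; a pose out of reach is approached as far as the arm can. A call with a number of a shift or a turn outside -1 to 1 is refused whole. A call with a gripper value outside its range is refused whole. "claw" is the opening, from 0 (shut) to 1 (fully open), set as the call begins (left out, the last holds). The fingers move at their own pace and stop on an object; "force" is the grip in N (left out, the last holds). Time passes only in rows, so rows that repeat a pose let the fingers close. It gives the time, the measured TCP pose, the force and the opening at its end, in the units of the state.
- bot.read_state(): the state, without advancing time (a new reading comes with each control period).
- viewer.snapshot(name): name is "scene" or "top" or "wrist"; returns the picture (400x640x3 uint8, red, green, blue); there is no depth.
- viewer.camera_params(name): a dict with "vfov" (degrees; the focal length in pixels is half the picture's height over the tangent of half this angle, whatever the lens; pixels are square), "cx", "cy" (the principal point, pixels), "eye" and "attitude" of the camera in the world; the wrist camera has in their place "mount" (4x4, takes a point from camera to tool coordinates, whose origin is the TCP and whose axes are the flange's). Camera axes: x right, y up, looking along -z (the intrinsics and any distortion apply to the point x, -y, -z); pixel columns grow to the right and rows downward; lengths in m; the calibration is good to about 2 mm. The wrist camera is an equidistant fisheye: a pixel r from the principal point sees the ray r / f radians off the axis. A picture is of the moment at which its call begins: read the wrist's pose just before it. camera_params takes no time and is no camera call.
- bot.finish_job(): hands the job in, once; it reports no verdict.
The state is a dict: "time_s": time; "joints": joint angles; "qd": joint speeds; "joint_torque": joint torques, N m; "position": TCP position; "eef_rot": TCP orientation; "contact_force": force on the tool from outside, world axes, zero at the start; "torque": the same for the moment, N m; "finger_gap": finger opening in m.
Only numpy, scipy, OpenCV 4.12 (cv2) and the standard library are available. Lean on these libraries where they do the work, as an engineer would, in place of code of your own. Each camera call takes 0.05 s, during which the arm holds its last target. There are 200 camera calls.

## Working session

There is one attempt and no reset: what is moved stays moved. The work goes in short steps, Python scripts to look and compute and a tool call to move; the robot and the scene stay as the last step left them, time stands still between calls to the robot, and variables do not carry over. Pictures are saved under pics/ and viewed, about 8 in all and at most 12, crops included, and the job is handed in when it is done.

Besides the shell and the picture viewer there is one more tool, called as a command line: name --argument value ..., lists and objects as JSON in quotes. play_rows: Moves the arm, as the interface text tells. Scaled input: -1 to 1 covers 0.75 m each way for a shift and pi rad each way for a turn. Its arguments: {"type":"object","properties":{"steps":{"type":"array","items":{"type":"array"}},"claw":{"type":"number"},"force":{"type":"number"}},"required":["steps"]}

```bash
mkdir -p pics; python3 - <<'E'
from rig import bot, viewer
import cv2,json
s=bot.read_state(); print(s['time_s'],s['position'],s['eef_rot'],s['contact_force'],s['finger_gap'],bot.nose_length)
for n in ("scene","top"):
    print(n,viewer.camera_params(n))
    cv2.imwrite(f"pics/{n}0.png",viewer.snapshot(n)[:,:,::-1])
print(viewer.camera_params("wrist"))
E
```

```text
0.0 [0.24280244 0.49291898 0.21831415] [-0.71267524 -3.05894105  0.00326547] [-0.07048575  0.64495208  0.33552314] 0.09398827071706595 0.014
scene {'vfov': 48.687221425548664, 'cx': 331.16775920911, 'cy': 197.072819543116, 'eye': array([ 0.23167944, -0.20307487,  1.3729713 ]), 'attitude': array([ 0.29388915, -0.17494365, -1.12169218])}
top {'vfov': 53.10504420943057, 'cx': 317.80047277673896, 'cy': 194.46993409847065, 'eye': array([ 0.36177969, -0.00576132,  1.55668466]), 'attitude': array([ 0.1289778 , -0.11750631, -1.56434857])}
{'vfov': 65.70646984690485, 'cx': 323.97970048664064, 'cy': 199.59836522044753, 'mount': array([[ 2.54364479e-04,  9.69089648e-01,  2.46708714e-01,
         7.26269768e-02],
       [ 9.99998502e-01, -6.68881070e-04,  1.59638311e-03,
        -8.97902859e-05],
       [ 1.71205713e-03,  2.46707938e-01, -9.69088366e-01,
        -1.65622011e-01],
       [ 0.00000000e+00,  0.00000000e+00,  0.00000000e+00,
         1.00000000e+00]])}
```

View pics/scene0.png

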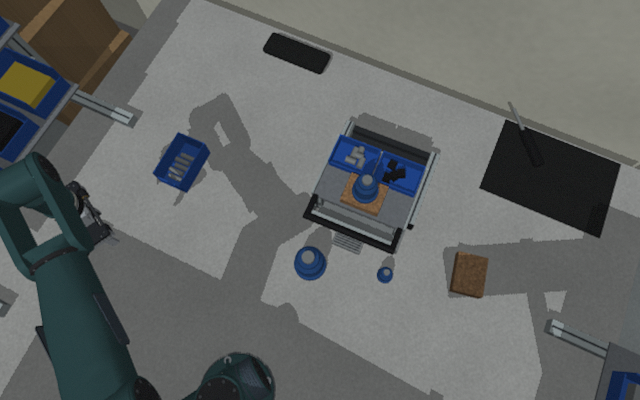

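View pics/top0.png

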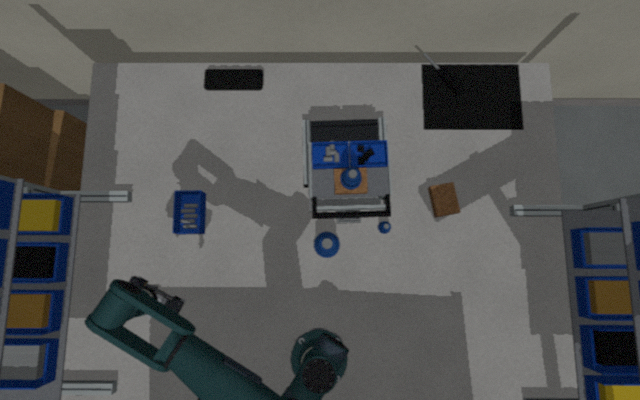

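The real housing is at scene (367,187) and top (351,177), on its chipboard block. The look-alikes standing on the table are a large one at scene (310,263) / top (326,244) and a small one at scene (385,275) / top (384,227). The bin is at scene (181,162) and the board block at scene (468,274). I choose the carriage with the housing on it and will check that in one close crop.

```bash
python3 - <<'E'
import cv2,numpy as np
a=cv2.imread("pics/scene0.png")[105:295,285:455]; b=cv2.imread("pics/top0.png")[95:265,290:410]
a=cv2.resize(a,None,fx=3,fy=3,interpolation=cv2.INTER_CUBIC)
b=cv2.resize(b,None,fx=2.4,fy=570/170,interpolation=cv2.INTER_CUBIC)
print(a.shape,b.shape)
cv2.imwrite("pics/crop0.png",np.hstack([a,b]))
E
```

```text
(570, 510, 3) (570, 288, 3)
```

View pics/crop0.png

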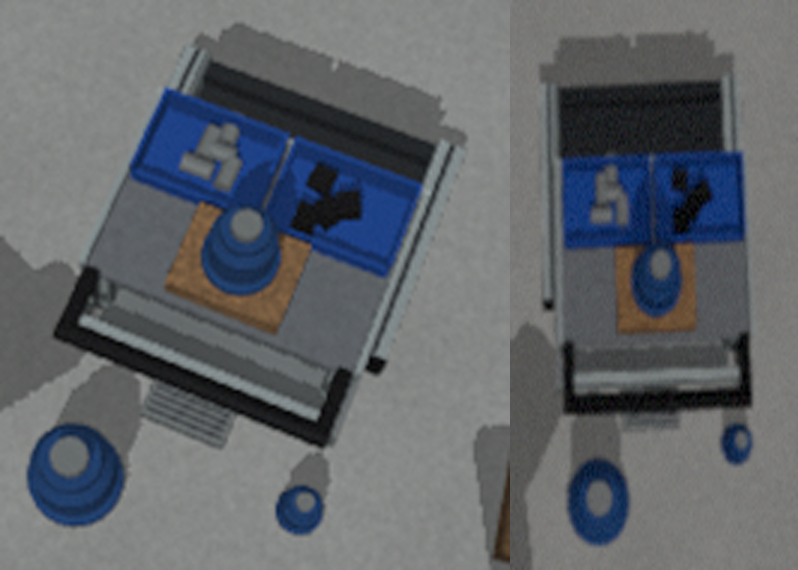

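The crop confirms the choice: the housing stands on the chipboard block at crop (240,250). The pull bar runs from (59,324) to (334,432), the paddle's front edge is around (184,430), and the two decoys stand on the table in front. Next I fit the pose.

```bash
cat > h.py <<'E'
from rig import bot, viewer
import cv2,numpy as np
from scipy.spatial.transform import Rotation as R
from scipy.optimize import least_squares
C={n:viewer.camera_params(n) for n in("scene","top","wrist")}
def proj(n,P):
    c=C[n];p=(np.atleast_2d(P)-c['eye'])@R.from_rotvec(c['attitude']).as_matrix()
    f=200/np.tan(np.radians(c['vfov']/2)); return np.c_[c['cx']+f*p[:,0]/-p[:,2],c['cy']+f*-p[:,1]/-p[:,2]]
def atz(n,uv,z):
    c=C[n];f=200/np.tan(np.radians(c['vfov']/2))
    d=R.from_rotvec(c['attitude']).apply([(uv[0]-c['cx'])/f,-(uv[1]-c['cy'])/f,-1]);return c['eye']+d*(z-c['eye'][2])/d[2]
def projw(P,pos,rv):   # wrist fisheye
    c=C['wrist'];T=np.eye(4);T[:3,:3]=R.from_rotvec(rv).as_matrix();T[:3,3]=pos;T=T@c['mount']
    p=(np.atleast_2d(P)-T[:3,3])@T[:3,:3]; f=200/np.tan(np.radians(c['vfov']/2))
    x,y,z=p[:,0],-p[:,1],-p[:,2];th=np.arctan2(np.hypot(x,y),z);h=np.hypot(x,y)
    return np.c_[c['cx']+f*th*x/h,c['cy']+f*th*y/h]
E
python3 - <<'E'
from h import *
s=lambda u,v:(285+u/3,105+v/3)
t=lambda u,v:(290+(u-510)/2.4,95+v/3.353)
# (cam,uv,(dx from face | rail), y, z)
F=[('scene',s(59,324),'c',-.031,.133,.206),('scene',s(334,432),'c',-.031,-.133,.206),('scene',s(145,413),'c',-.047,.045,.075),('scene',s(222,447),'c',-.047,-.045,.075),
('top',(312.9,214.7),'c',-.031,.133,.206),('top',(390,212.6),'c',-.031,-.133,.206),('top',t(628,430),'c',-.047,.045,.075),('top',t(678,427),'c',-.047,-.045,.075),
('scene',s(195,45),'r',.26,.165,.048),('scene',s(465,150),'r',.26,-.165,.048),('top',t(545,82),'r',.26,.165,.048),('top',t(735,82),'r',.26,-.165,.048)]
def res(p):
    x,y,yaw,r=p;o=[]
    for n,uv,k,a,b,z in F:
        a=a+(r if k=='r' else 0);P=[x+a*np.cos(yaw)-b*np.sin(yaw),y+a*np.sin(yaw)+b*np.cos(yaw),z]
        o.append(proj(n,P)[0]-uv)
    return np.ravel(o)
q=least_squares(res,[.5,0,0,.1],loss='soft_l1');print(q.x,np.round(q.fun.reshape(-1,2),1))
for n,u,z in(('scene',(310,263),.0),('top',(326,244),.0),('scene',(385,275),.0),('top',(384,227),0),('scene',s(240,262),.241),('top',t(655,275),.241),('scene',s(245,222),.331)):print(n,u,z,atz(n,u,z))
E
```

```text
[ 0.54163641 -0.11188081  0.03091534  0.10261089] [[-0.4  0.8]
 [-1.5  2.6]
 [-1.6 -0.7]
 [ 0.5 -0.2]
 [ 0.2 -0.1]
 [ 1.6 -0.2]
 [-1.5 -1.3]
 [ 1.9 -1. ]
 [-2.5  0.1]
 [ 1.   0.6]
 [-1.4  0.1]
 [ 3.3 -2.3]]
scene (310, 263) 0.0 [ 0.41908709 -0.02767947  0.        ]
top (326, 244) 0.0 [ 0.41462174 -0.0262718   0.        ]
scene (385, 275) 0.0 [ 0.4840945 -0.2539796  0.       ]
top (384, 227) 0 [ 0.48091128 -0.25147256  0.        ]
scene (365.0, 192.33333333333331) 0.241 [ 0.62223774 -0.10881573  0.241     ]
top (350.4166666666667, 177.0161049806144) 0.241 [ 0.62950729 -0.10481052  0.241     ]
scene (366.6666666666667, 179.0) 0.331 [ 0.62549912 -0.10574081  0.331     ]
```

```bash
cat >> h.py <<'E'
def rt(yaw,tilt):
    z=[np.sin(tilt)*np.cos(yaw),np.sin(tilt)*np.sin(yaw),-np.cos(tilt)];y=[-np.sin(yaw),np.cos(yaw),0]
    return R.from_matrix(np.c_[np.cross(y,z),y,z])
def cmd(pos,rot):
    s=bot.read_state();w=(rot*R.from_rotvec(s['eef_rot']).inv()).as_rotvec()
    return np.round((np.array(pos)-s['position'])/.75,4),np.round(w/np.pi,4)
E
python3 - <<'E'
from h import *
print(cmd([.40,-.13,.28],rt(.031,np.radians(40))))
E
```

```text
(array([ 0.2095, -0.8306,  0.0821]), array([-0.047 , -0.2195,  0.1494]))
```

play_rows --steps '[[[0,0,0.08],[0,0,0.03]],[[0.21,-0.83,0.082],[-0.047,-0.22,0.149]],[[0.21,-0.83,0.082],[-0.047,-0.22,0.149]],[[0.21,-0.83,0.082],[-0.047,-0.22,0.149]],[[0.21,-0.83,0.082],[-0.047,-0.22,0.149]],[[0.21,-0.83,0.082],[-0.047,-0.22,0.149]],[[0.21,-0.83,0.082],[-0.047,-0.22,0.149]],[[0.21,-0.83,0.082],[-0.047,-0.22,0.149]],[[0.21,-0.83,0.082],[-0.047,-0.22,0.149]],[[0.21,-0.83,0.082],[-0.047,-0.22,0.149]],[[0.21,-0.83,0.082],[-0.047,-0.22,0.149]],[[0.21,-0.83,0.082],[-0.047,-0.22,0.149]],[[0.21,-0.83,0.082],[-0.047,-0.22,0.149]],[[0.21,-0.83,0.082],[-0.047,-0.22,0.149]],[[0.21,-0.83,0.082],[-0.047,-0.22,0.149]],[[0.21,-0.83,0.082],[-0.047,-0.22,0.149]],[[0.21,-0.83,0.082],[-0.047,-0.22,0.149]],[[0.21,-0.83,0.082],[-0.047,-0.22,0.149]]]' --claw 0 --force 20

```text
time_s: 1.9
position: [0.3998, -0.1311, 0.2802]
eef_rot: [-0.029, 2.443, 0.016]
contact_force: [-0.0, 0.3, -0.1]
finger_gap: 0.0003
```

```bash
python3 - <<'E'
from h import *
s=bot.read_state();im=viewer.snapshot("wrist")[:,:,::-1];np.save("w1.npy",np.r_[s['position'],s['eef_rot']])
print(s['joints'],s['position'],cmd([.40,-.13,.28],rt(.031,np.radians(40))),s['contact_force'])
im=im.copy()
cv2.imwrite("pics/w1raw.png",im)
c,sn=np.cos(.0309),np.sin(.0309)
for a,b,z in [(-.047,.045,.075),(-.047,-.045,.075),(-.002,.045,.075),(-.002,-.045,.075),(0,.135,.125),(0,-.135,.125),(-.031,.133,.206),(-.031,-.133,.206)]:
    P=[.5416+a*c-b*sn,-.1119+a*sn+b*c,z];u=projw(P,s['position'],s['eef_rot'])[0];print(np.round(u))
    cv2.circle(im,tuple(int(v) for v in np.round(u)),3,(0,0,255),1)
cv2.imwrite("pics/w1.png",im)
E
```

```text
[-0.89333639 -0.6909484   1.98576136  0.54715198  1.40553421 -2.45637521] [ 0.39981117 -0.13108995  0.28017024] (array([-0.0005, -0.0011, -0.0007]), array([-0.0011,  0.0003,  0.0003])) [-0.0306472   0.3099889  -0.12009978]
[372. 133.]
[299. 133.]
[368. 158.]
[301. 158.]
[439. 188.]
[230. 189.]
[461. 230.]
[212. 232.]
```

View pics/w1.png

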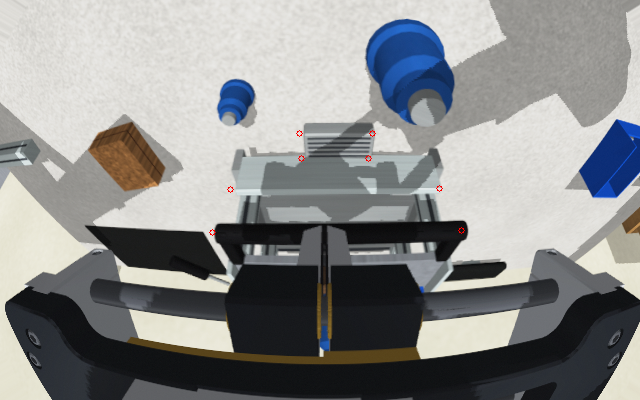

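The wrist view matches the fit. The predicted paddle corners, plate top and bar ends lie on the picture to within about 3 px; the bar ends are at (467,231) and (215,233), so y should go up about 4 mm. The large decoy's top is at (427,107), so I'll get its height for clearance.

```bash
python3 - <<'E'
from h import *
w=np.load("w1.npy")
f=lambda q:projw([q[0],q[1],q[2]],w[:3],w[3:])[0]
r=least_squares(lambda q:np.r_[f(q)-[427,107],(proj('scene',q)[0]-atop)] ,[.417,-.027,.1]) if (atop:=np.array([285+71/3,105+457/3])) is not None else 0
print(r.x,r.fun)
t=np.radians(40);d=np.array([np.sin(t)*np.cos(.031),np.sin(t)*.031,-np.cos(t)])
for tip in ([.517,-.128,.075],):
    for back in (.12,.03): print(back,cmd(np.array(tip)-d*(.014+back),rt(.031,t)))
E
```

```text
[ 0.41374119 -0.02849085  0.12019901] [-0.52284838  0.15365166 -1.53092316  0.03185516]
0.12 (array([ 0.0407, -0.002 , -0.1372]), array([-0.0011,  0.0003,  0.0003]))
0.03 (array([ 0.1178,  0.0004, -0.2291]), array([-0.0011,  0.0003,  0.0003]))
```

play_rows --steps '[[[0.03,-0.004,-0.06],[0,0,0]],[[0.053,-0.007,-0.117],[0,0,0]],[[0.053,-0.007,-0.117],[0,0,0]],[[0.075,-0.0065,-0.143],[0,0,0]],[[0.095,-0.006,-0.167],[0,0,0]],[[0.115,-0.0055,-0.191],[0,0,0]],[[0.135,-0.005,-0.214],[0,0,0]],[[0.147,-0.0045,-0.229],[0,0,0]],[[0.156,-0.004,-0.24],[0,0,0]],[[0.156,-0.004,-0.24],[0,0,0]],[[0.156,-0.004,-0.24],[0,0,0]]]'

```text
time_s: 3.05
position: [0.5183, -0.1313, 0.1025]
eef_rot: [-0.04, 2.44, 0.016]
contact_force: [-0.5, 0.5, 0.6]
finger_gap: 0.0006
```

```bash
python3 - <<'E'
from h import *
s=bot.read_state();im=viewer.snapshot("wrist")[:,:,::-1].copy();sc=viewer.snapshot("scene")[:,:,::-1]
print(s['joints'],s['position'],s['eef_rot'],s['contact_force'])
z=R.from_rotvec(s['eef_rot']).as_matrix()[:,2];print('tip',s['position']+.014*z)
sc=cv2.resize(sc[110:290,280:450],None,fx=2,fy=2,interpolation=cv2.INTER_CUBIC)
o=np.zeros((400+0,400+340,3),np.uint8);o[:,:400]=im[:,120:520];o[:360,400:]=sc
cv2.imwrite("pics/w2.png",o)
E
```

```text
[-0.60367902 -0.29867327  2.1213115   0.56238292  0.80622935 -2.49617448] [ 0.5183483  -0.13132671  0.10254282] [-0.04039507  2.43966242  0.01647592] [-0.5062181   0.5405177   0.58563014]
tip [ 0.52737963 -0.13101041  0.09185006]
```

View pics/w2.png

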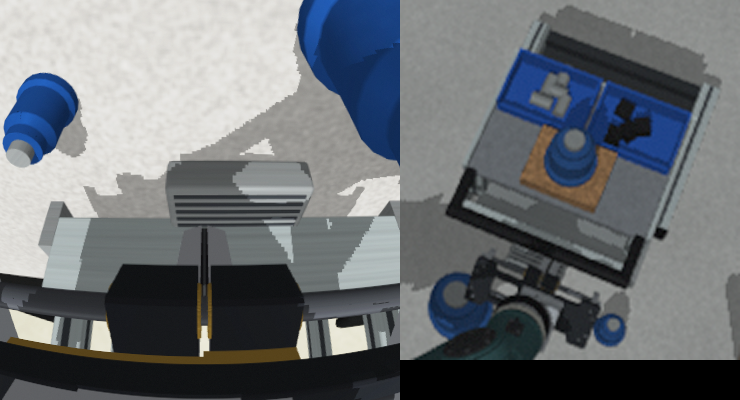

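The fingertips at (204,228) hang over the paddle's rear half, left of centre, and clear of the bar and both decoys. Joint 6 stands at -2.50, near its limit of -2.57, so I check the rest of the stroke with a quick kinematic fit first.

```bash
cat > kin.py <<'E'
from h import *
Q=np.array([[1.01,.087,1.371,0,1.684,-.103],[-0.89333639,-0.6909484,1.98576136,0.54715198,1.40553421,-2.45637521],[-0.60367902,-0.29867327,2.1213115,0.56238292,0.80622935,-2.49617448]])
P=np.array([[.2428,.4929,.2183],[.39981,-.13109,.28017],[.51835,-.13133,.10254]])
RV=np.array([[-0.71267524,-3.05894105,.00326547],[-.029,2.443,.016],[-.0404,2.43966,.01648]])
rw=lambda q:R.from_euler('ZYZYZ',[0,0,0,0,0]) if 0 else R.from_euler('ZYZ',[q[0],q[1]+q[2],q[3]])*R.from_euler('YZ',[q[4],q[5]])
def rows(q):
    g=R.from_euler('z',q[0]); a=q[1];b=a+q[2]
    c=[[1,0,0],[0,1,0],[0,0,1],[np.sin(a),0,np.cos(a)],[np.sin(b),0,np.cos(b)]]
    return np.c_[g.apply(c).T,rw(q).apply([0,0,1])]
A=np.vstack([rows(q) for q in Q]);k,res,rk,sv=np.linalg.lstsq(A,P.ravel(),rcond=1e-4)
off=rw(Q[2]).inv()*R.from_rotvec(RV[2])
if __name__=="__main__":
    print(k,sv,A@k-P.ravel())
    for i in range(3):print((rw(Q[i]).inv()*R.from_rotvec(RV[i])).as_rotvec())
    q=Q[2]
    for dx in np.arange(0,.16,.03):
        p=P[2]+[dx,.03*dx,-.017];tg=R.from_rotvec(RV[2])
        f=lambda q:np.r_[(rows(q)@k-p)*10,((rw(q)*off).inv()*tg).as_rotvec()]
        s=least_squares(f,q);q=s.x;print(round(dx,3),np.round(q,3),s.cost)
E
python3 kin.py
```

```text
[0.02050558 0.06915379 0.06048915 0.40370738 0.48326926 0.2946285 ] [2.98676648 2.35618648 1.77393856 0.42436568 0.37109352 0.25091152] [-0.01646404 -0.00250417  0.00413667 -0.01344913  0.00235704 -0.00246717
  0.01535815 -0.01497372 -0.0016695 ]
[1.24920154e-03 1.55448492e-03 1.57079513e+00]
[4.16858333e-05 4.00792335e-04 1.57101907e+00]
[-1.47000074e-06 -5.18800221e-06  1.57079381e+00]
0.0 [-0.593 -0.345  2.188  0.567  0.784 -2.499] 5.453741738375137e-25
0.03 [-0.547 -0.265  2.129  0.552  0.742 -2.461] 4.6210553436715497e-20
0.06 [-0.506 -0.188  2.067  0.536  0.709 -2.423] 1.5606823848377154e-20
0.09 [-0.471 -0.113  2.001  0.518  0.684 -2.385] 5.4012769078770005e-21
0.12 [-0.44  -0.04   1.933  0.498  0.665 -2.347] 2.0477325596958396e-21
0.15 [-0.412  0.032  1.862  0.477  0.653 -2.31 ] 8.989946739390271e-22
```

play_rows --steps '[[[0,0,-0.006],[0,0,0]],[[0,0,-0.012],[0,0,0]],[[0,0,-0.016],[0,0,0]],[[0,0,-0.019],[0,0,0]],[[0,0,-0.019],[0,0,0]]]'

```text
time_s: 3.65
position: [0.5178, -0.1325, 0.0872]
eef_rot: [-0.037, 2.441, 0.016]
contact_force: [-3.3, 0.9, 4.5]
finger_gap: 0.0007
```

play_rows --steps '[[[-0.006,0,0],[0,0,0]],[[-0.006,0,-0.003],[0,0,0]],[[-0.006,0,-0.006],[0,0,0]],[[-0.006,0,-0.006],[0,0,0]]]'

```text
time_s: 4.05
position: [0.5132, -0.1327, 0.0826]
eef_rot: [-0.037, 2.441, 0.015]
contact_force: [-3.5, -1.7, 6.2]
finger_gap: 0.001
```

play_rows --steps '[[[0,0,-0.002],[0,0,0]],[[0,0,-0.004],[0,0,0]],[[0,0,-0.004],[0,0,0]]]'

```text
time_s: 4.35
position: [0.5135, -0.1327, 0.08]
eef_rot: [-0.037, 2.44, 0.015]
contact_force: [-3.8, 0.3, 7.1]
finger_gap: 0.0005
```

```bash
python3 - <<'E'
from h import *
s=bot.read_state();im=viewer.snapshot("wrist")[:,:,::-1]
print(s['position'],s['contact_force'],s['torque'],s['time_s'])
z=R.from_rotvec(s['eef_rot']).as_matrix()[:,2];print('tip',s['position']+.014*z)
cv2.imwrite("pics/w3.png",cv2.resize(im[120:320,200:450],None,fx=2.5,fy=2.5,interpolation=cv2.INTER_CUBIC))
E
```

```text
[ 0.51345178 -0.1327263   0.07999871] [-3.7639659   0.30248939  7.06853377] [-0.00712329 -0.01891205 -0.07451336] 4.35
tip [ 0.52248024 -0.13243966  0.0693027 ]
```

View pics/w3.png

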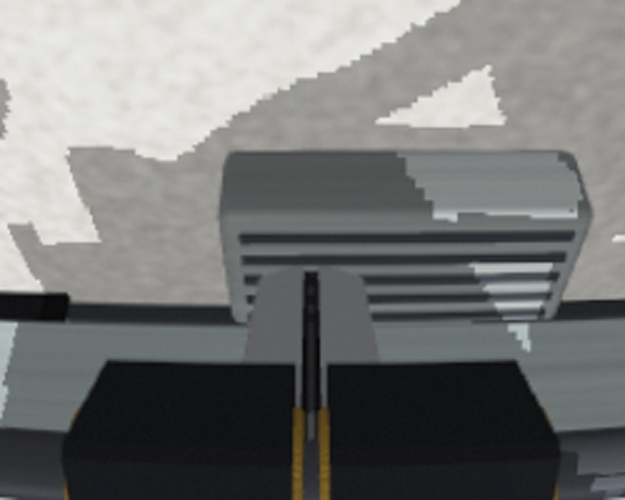

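play_rows --steps '[[[0,0,-0.002],[0,0,0]],[[0.004,0,-0.002],[0,0,0]],[[0.009,0,-0.002],[0,0,0]],[[0.014,0,-0.002],[0,0,0]],[[0.019,0.0005,-0.002],[0,0,0]],[[0.024,0.0005,-0.002],[0,0,0]]]'

```text
time_s: 5.0
position: [0.5316, -0.1322, 0.0788]
eef_rot: [-0.038, 2.44, 0.015]
contact_force: [-3.6, -0.4, 8.4]
finger_gap: 0.0005
```

play_rows --steps '[[[0.006,0,0],[0,0,0]],[[0.012,0.0004,0],[0,0,0]],[[0.018,0.0006,0],[0,0,0]],[[0.024,0.0007,0],[0,0,0]],[[0.03,0.0009,0],[0,0,0]],[[0.036,0.001,0],[0,0,0]],[[0.04,0.0012,0],[0,0,0]],[[0.04,0.0012,0],[0,0,0]]]'

```text
time_s: 5.8
position: [0.5622, -0.1311, 0.0792]
eef_rot: [-0.037, 2.439, 0.016]
contact_force: [-1.3, 0.4, 7.3]
finger_gap: 0.0003
```

```bash
python3 - <<'E'
from h import *
s=bot.read_state();a=viewer.snapshot("scene")[105:295,285:455,::-1];im=viewer.snapshot("wrist")[120:320,200:450,::-1]
print(s['position'],s['contact_force'],s['time_s'],s['joints'])
cv2.imwrite("pics/p4.png",np.hstack([cv2.resize(a,(358,400)),cv2.resize(im,(442,400))]))
E
```

```text
[ 0.56216363 -0.13114138  0.07919762] [-1.29416139  0.36000505  7.32636723] 5.8 [-0.53440915 -0.16017652  2.06671051  0.57054214  0.69816813 -2.47807337]
```

View pics/p4.png

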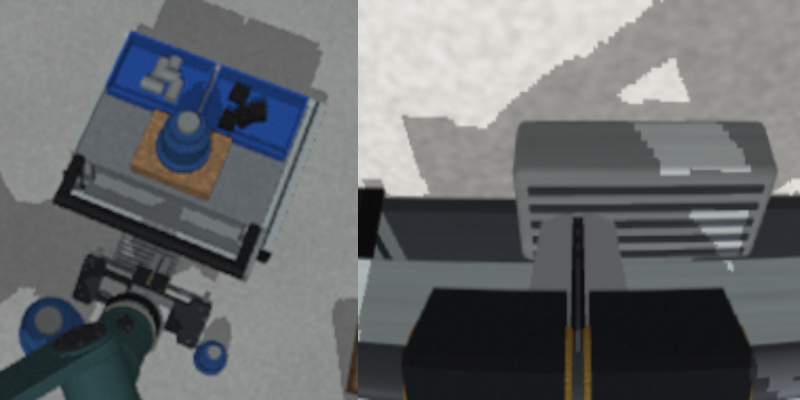

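The carriage has gone in about 45 mm with the lever still held down, and the housing is upright. The pull bar sits at (155,225) in the left panel. I keep pushing.

play_rows --steps '[[[0.006,0,0],[0,0,0]],[[0.012,0.0004,0],[0,0,0]],[[0.018,0.0006,0],[0,0,0]],[[0.024,0.0007,0],[0,0,0]],[[0.03,0.0009,0],[0,0,0]],[[0.036,0.001,0],[0,0,0]],[[0.042,0.0012,0],[0,0,0]],[[0.048,0.0014,0],[0,0,0]],[[0.054,0.0016,0],[0,0,0]],[[0.06,0.0018,0],[0,0,0]],[[0.066,0.002,0],[0,0,0]],[[0.072,0.0022,0],[0,0,0]],[[0.076,0.0024,0],[0,0,0]],[[0.08,0.0025,0],[0,0,0]],[[0.08,0.0025,0],[0,0,0]]]'

```text
time_s: 7.4
position: [0.6221, -0.1291, 0.0792]
eef_rot: [-0.037, 2.439, 0.016]
contact_force: [-2.2, 0.5, 7.8]
finger_gap: 0.0001
```

play_rows --steps '[[[0.003,0,0],[0,0,0]],[[0.006,0.0002,0],[0,0,0]],[[0.009,0.0003,0],[0,0,0]],[[0.012,0.0004,0],[0,0,0]],[[0.015,0.0005,0],[0,0,0]],[[0.017,0.0005,0],[0,0,0]],[[0.017,0.0005,0],[0,0,0]]]'

```text
time_s: 8.1
position: [0.6346, -0.1286, 0.079]
eef_rot: [-0.038, 2.439, 0.016]
contact_force: [-2.8, 1.6, 7.2]
finger_gap: 0.0002
```

play_rows --steps '[[[0.003,0,0],[0,0,0]],[[0.006,0.0002,0],[0,0,0]],[[0.009,0.0003,0],[0,0,0]],[[0.012,0.0004,0],[0,0,0]],[[0.012,0.0004,0],[0,0,0]]]'

```text
time_s: 8.6
position: [0.6424, -0.1283, 0.0779]
eef_rot: [-0.038, 2.442, 0.016]
contact_force: [-7.4, -0.1, 9.5]
finger_gap: 0.0003
```

play_rows --steps '[[[0.003,0,0],[0,0,0]],[[0.006,0.0002,0],[0,0,0]],[[0.009,0.0003,0],[0,0,0]],[[0.012,0.0003,0],[0,0,0]],[[0.012,0.0004,0],[0,0,0]]]'

```text
time_s: 9.1
position: [0.6517, -0.1285, 0.0792]
eef_rot: [-0.038, 2.44, 0.015]
contact_force: [-10.8, -0.1, 10.6]
finger_gap: 0.0003
```

```bash
python3 - <<'E'
from h import *
s=bot.read_state();a=viewer.snapshot("scene")[105:295,285:455,::-1];im=viewer.snapshot("wrist")[120:320,200:450,::-1]
print(s['position'],s['contact_force'],s['time_s'])
cv2.imwrite("pics/p5.png",np.hstack([cv2.resize(a,(358,400)),cv2.resize(im,(442,400))]))
E
```

```text
[ 0.65173033 -0.12845309  0.07916819] [-10.83697927  -0.14610562  10.61919399] 9.1
```

View pics/p5.png

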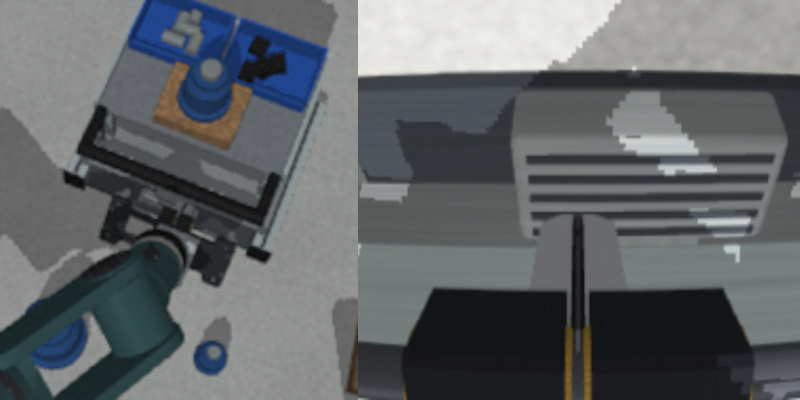

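play_rows --steps '[[[0.003,0,0],[0,0,0]],[[0.006,0.0002,0],[0,0,0]],[[0.009,0.0003,0],[0,0,0]],[[0.009,0.0003,0],[0,0,0]]]'

```text
time_s: 9.6
position: [0.6567, -0.1285, 0.0794]
eef_rot: [-0.041, 2.443, 0.015]
contact_force: [-30.1, -1.5, 22.7]
finger_gap: 0.0006
```

play_rows --steps '[[[-0.002,0,0.007],[0,0,0]],[[-0.004,0,0.014],[0,0,0]],[[-0.008,0,0.02],[0,0,0]],[[-0.016,0,0.024],[0,0,0]],[[-0.016,0,0.024],[0,0,0]]]'

```text
time_s: 10.1
position: [0.6452, -0.1271, 0.0943]
eef_rot: [-0.038, 2.444, 0.018]
contact_force: [-0.4, 0.6, -0.4]
finger_gap: 0.0005
```

```bash
python3 - <<'E'
from h import *
s=bot.read_state();im=viewer.snapshot("wrist")[100:340,140:500,::-1]
print(s['position'],s['contact_force'],s['time_s'])
cv2.imwrite("pics/p6.png",cv2.resize(im,None,fx=2,fy=2))
E
```

```text
[ 0.64518807 -0.12714922  0.09426496] [-0.389901    0.59285367 -0.44249442] 10.1
```

View pics/p6.png

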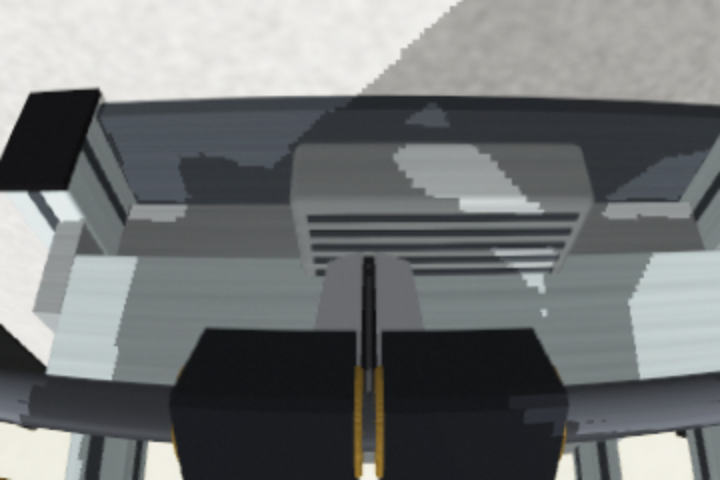

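The tool is free, with contact force near 0. I retreat along the tool axis and then check.

play_rows --steps '[[[-0.012,0,0.014],[0,0,0]],[[-0.03,0,0.036],[0,0,0]],[[-0.06,0,0.072],[0,0,0]],[[-0.09,0,0.107],[0,0,0]],[[-0.115,0,0.137],[0,0,0]],[[-0.16,0,0.19],[0,0,0]],[[-0.21,0,0.24],[0,0,0]],[[-0.25,0,0.26],[0,0,0]],[[-0.25,0,0.26],[0,0,0]],[[-0.25,0,0.26],[0,0,0]]]'

```text
time_s: 11.15
position: [0.4588, -0.1281, 0.2906]
eef_rot: [-0.036, 2.441, 0.015]
contact_force: [0.4, 0.1, 0.1]
finger_gap: 0.0002
```

```bash
python3 - <<'E'
from h import *
s=bot.read_state();a=viewer.snapshot("scene")[:,:,::-1].copy();im=viewer.snapshot("wrist")[:,:,::-1].copy()
print(s['position'],s['contact_force'],s['time_s'],s['qd'])
c,sn=np.cos(.0309),np.sin(.0309)
for e,col in ((.666,(0,0,255)),):
  for d,b,z in [(-.047,.045,.075),(-.047,-.045,.075),(0,.135,.125),(0,-.135,.125),(-.031,.133,.206),(-.031,-.133,.206)]:
    x=e-.5416+d;P=[.5416+x*c-b*sn,-.1095+x*sn+b*c,z]
    for I,u in ((im,projw(P,s['position'],s['eef_rot'])[0]),(a,proj('scene',P)[0])):cv2.circle(I,tuple(int(v) for v in np.round(u)),2,col,1)
a=a[90:280,280:460]
cv2.imwrite("pics/p7.png",np.hstack([cv2.resize(a,(379,400),interpolation=cv2.INTER_CUBIC),im[:,120:520]]))
E
```

```text
[ 0.45881873 -0.12813151  0.29056046] [0.41162699 0.06036591 0.06019117] 11.15 [ 0.02225259  0.04467672  0.02346642 -0.00250071 -0.00514149  0.00113073]
```

View pics/p7.png

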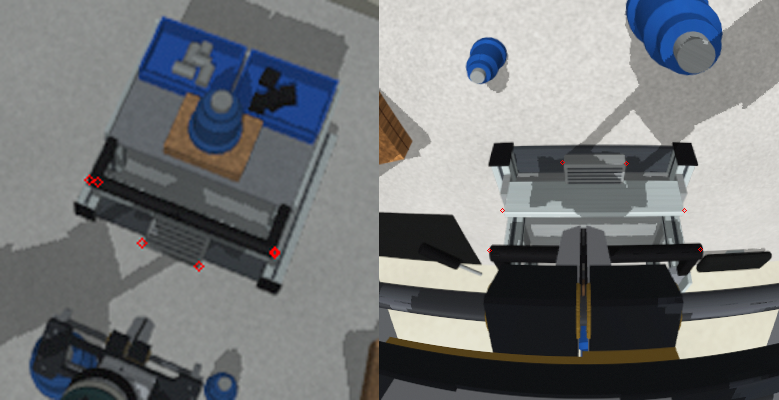

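```bash
python3 -c "
from rig import bot
print(bot.finish_job());s=bot.read_state();print(s['time_s'],s['contact_force'])"
```

```text
the job is handed in; nothing more can be done
None
the job is handed in; nothing more can be done
```

The carriage is pushed in to its end stop and let go, and I have handed the job in; the hand-in gives no verdict. I pressed the lever down with the closed fingers at a 40° tilt under the pull bar. I kept it down while pushing the carriage in at about 50 mm/s, then at about 20 mm/s near the end.

- **Home:** the push met a firm stop, with about 30 N along x. The last pictures put the front plate about 127 mm further in than at the start, within a few mm. That fits fully home, but I had no direct reading of the carriage joint.
- **Lever:** I lifted straight off the paddle before backing away, so the carriage would not be dragged out. I judge the lever sprung back because nothing touches it and the last pictures show the paddle back up; its angle was not measured.
- **Housing and other things:** the last pictures show the housing upright on its block and both look-alike housings where they were. The picking bin and the board block were never approached.
- **Arm:** it was clear of everything about 11 s in, with contact force near 0.
- **Odd reading:** a sideways force of about 3.5 N showed while pressing the lever, before the push began. It is probably friction of the tilted fingertips, and the carriage came free normally.

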